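Snap the open hardware case shut and test it

ROBOT

A 6-joint arm with a two-finger parallel gripper is mounted at the origin on the work surface. World frame = base frame: x ahead of the robot, y to its left, z up, the work surface at z = 0. Lengths are in mm, angles in degrees, forces in N, time in s.
With the tool pointing down it reaches from about 275 to 825 mm from the base axis. Payload 5.2 kg.
Tool frame: the origin (TCP) lies at the very end of the fingers, on their centre line; the grasp point (between the pads) lies r.pinch_z behind it (r.pinch_z is the distance from the TCP to the grasp point, in mm); z points along the fingers, y is the direction in which the jaws open and shut (so a half turn about z gives the same grasp; the last joint's range is limited). The gripper opens to 93 mm and grips with 3 to 60 N. Pads are 15 mm wide; open, the fingers measure 128 mm over their backs; the gripper's body (75 mm by 188 mm) begins 65 mm behind the grasp point.
Start: joints at [62.407, 14.817, 87.949, -0, 77.235, -11.62], TCP at [151.339, 528.774, 218.653] pointing down, gripper open.
Joint ranges: [-179.93, 179.93], [-52.35, 119.4], [10.71, 147.94], [-69.91, 249.91], [12.55, 155.21], [-178.61, 178.61]. Speed limits (degrees/s): [147.25, 147.25, 180, 180, 180, 180].

INTERFACE

Orientations are given as [roll, pitch, yaw] about the fixed x, y, z axes, in that order (R = Rz(yaw) Ry(pitch) Rx(roll)).
In Python, from rig import r gives the robot as it stands.
- The arm moves only by the shell command python3 -m jog 'ROWS' [FORCE]. ROWS is JSON, a list of rows, each a list of 3 entries, a list of its own where there are three numbers: the finger opening in mm, from 0 to 93, then the shift along the world's x, y, z in mm, then the turn, a rotation vector about the world's x, y, z in rad. A call has 1 to 12 rows; each row shifts and turns the commanded pose from where the row before left it; what a row does not reach is not made up. A row lasts 1/10 s, in which the tool goes at most 50 mm and 8.59 degrees, less where a joint would pass 70% of its speed; a pose out of reach is approached as far as the arm can. A call with a gripper value outside its range is refused whole. The fingers move at their own pace and stop on an object; FORCE is the grip in N (left out, the last holds). Time passes only in rows, so rows that do not move let the fingers close. It gives the time, the measured TCP pose, the force and the opening at its end, in the units of the state.
- r.get_obs(): the state, without advancing time (a new reading comes with each control period).
- r.capture(name): name is "scene" or "top" or "wrist"; returns a dict with "pixels" (420x560x3 uint8, red, green, blue), "fx", "fy", "cx", "cy" (pixels), "distortion" ([k1, k2, p1, p2, k3] as OpenCV has them; the pictures are not rectified), "R" (3x3) and "t" (3): a world point X has camera coordinates R X + t. Camera axes: x right, y down, z forward; pixel columns grow to the right and rows downward; lengths in mm; the calibration is good to about 2 mm. A picture is of the moment at which its call begins. There is no depth.
- r.sign_off(): hands the job in, once; it reports no verdict.
The state is a dict: "time": time; "joint_positions": joint angles; "joint_velocities": joint speeds; "joint_efforts": joint torques, N m; "position": TCP position; "tool_rot": TCP orientation; "contact_force": force on the tool from outside, world axes, zero at the start; "ft_torque": the same for the moment, N m; "opening": finger opening in mm.
Only numpy, scipy, OpenCV 4.12 (cv2) and the standard library are available. Lean on these libraries where they do the work, as an engineer would, in place of code of your own. Each camera call takes 0.05 s, during which the arm holds its last target. There are 200 camera calls.

TASK

Three identical black hardware cases stand on the framing bench; one has its orange catch standing up. Fold that catch down until it snaps fully shut, then tug that case's lid gently upward by its black handle so that it takes up its play and the catch is seen to hold, and let go with the lid back down. Leave the other two cases latched.

Things in the scene. Friction and masses are not known exactly. Their poses are not given: they have to be found in the camera images.
- lid_a_handle (a point): Handle centre, 92 mm up, on the grey lid (top 65 mm up) of the fixed case that starts open; axes: the case's (x to its far side, z up). Case 180 (x) by 120 (y) mm. Bar 56 mm along x, 16 wide, 14 high, on posts: pinch across y. Lid 0.2 kg, hinged 95 mm away in +x. With the catch shut the handle lifts freely 3 mm, then the sprung catch resists (5 to 20 N) and gives: lift 5 or 6 mm, at most 10.
- catch_a (a joint): Orange catch of that case, rad: 0 shut, flat on the lid's front edge; 0.74-0.86 at the start, standing up. Flap 34 mm wide, 55 long, 8 thick; hinge line along y, 97 mm in -x of the handle centre, 75 mm up. It reaches +x; top face 80 mm up when shut. Stays where left; snaps shut below 0.4. Press straight down (up to 15 N) 26 mm in +x of the hinge, to 80 mm up, to shut it.
- catch_b (a joint): Orange catch of the second case (an identical case elsewhere on the bench), rad: 0 shut, grows as it opens. It starts shut and must stay shut.
- catch_c (a joint): Orange catch of the third case (an identical case elsewhere on the bench), rad: 0 shut, grows as it opens. It starts shut and must stay shut.
There are look-alikes about, which are no part of the job. What is shaped like the part that bears catch_b but red is not meant.

How it is judged:
By the outcome, as a careful person would: the job done as asked, in the order asked, and still so for the second after the job is handed in, with the robot touching nothing.
It also fails if it takes over 43 s, if anything falls off the work surface, if the arm or the gripper's body presses on something with over 40 N, if the wrist force passes 120 N, or if a joint passes its speed limit or range.

## Working session

There is one attempt and no reset: what is moved stays moved. The work goes in short steps, Python scripts to look and compute and a shell command to move; the robot and the scene stay as the last step left them, time stands still between calls to the robot, and variables do not carry over. Pictures are saved under pics/ and viewed, about 8 in all and at most 12, crops included, and the job is handed in when it is done.

```bash
mkdir -p pics; python3 - <<'E'
from rig import r
import cv2,pickle
o=r.get_obs();print(o['time'],o['position'],o['tool_rot'],o['opening'],r.pinch_z)
for n in("scene","top"):
    c=r.capture(n);pickle.dump(c,open(n+".pkl","wb"));cv2.imwrite(f"pics/{n}1.png",c["pixels"][:,:,::-1])
E
```

```text
0.0 [151.09429057 528.29865532 217.82919511] [-1.79899195e+02 -2.14806611e-02  1.64024570e+02] 92.94199742477095 18.8
```

View pics/scene1.png

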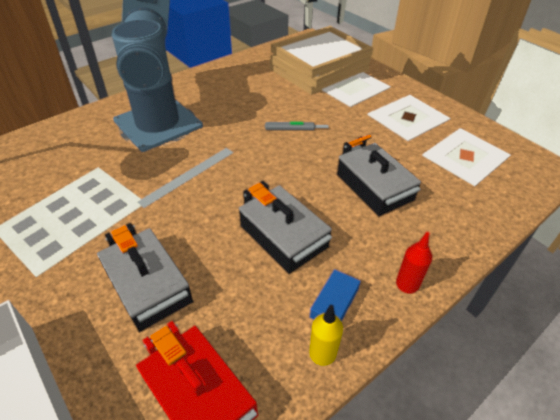

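View pics/top1.png

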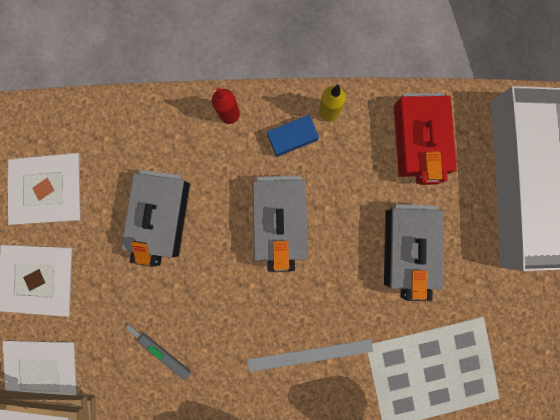

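The grey-lidded black cases are at scene (145,275), (285,220) and (378,172), which are top (415,248), (280,222) and (155,215). The red one, top (427,135), is the look-alike. The case at scene (378,172) / top (155,215) fits: its catch is seen edge-on and looks foreshortened. I'll confirm with one crop.

```bash
cat > h.py <<'E'
import cv2,pickle,numpy as np
def ray(c,u,v,z):
    K=np.array([[c["fx"],0,c["cx"]],[0,c["fy"],c["cy"]],[0,0,1.]])
    p=cv2.undistortPoints(np.array([[[u,v]]],float),K,np.array(c["distortion"],float))[0,0]
    R=np.array(c["R"]);t=np.array(c["t"]);C=-R.T@t;d=R.T@np.array([p[0],p[1],1]);return C+d*(z-C[2])/d[2]
def proj(c,X):
    K=np.array([[c["fx"],0,c["cx"]],[0,c["fy"],c["cy"]],[0,0,1.]])
    return cv2.projectPoints(np.array(X,float).reshape(-1,3),cv2.Rodrigues(np.array(c["R"]))[0],np.array(c["t"],float),K,np.array(c["distortion"],float))[0][:,0]
E
python3 - <<'E'
from h import *
s=pickle.load(open("scene.pkl","rb"));t=pickle.load(open("top.pkl","rb"))
a=cv2.resize(s["pixels"][125:225,325:425],(400,400),interpolation=cv2.INTER_CUBIC)
b=cv2.resize(t["pixels"][165:275,105:205],(400,440),interpolation=cv2.INTER_CUBIC)[:400]
b=cv2.resize(t["pixels"][167:267,105:205],(400,400),interpolation=cv2.INTER_CUBIC)
cv2.imwrite("pics/crop.png",np.hstack([a,b])[:,:,::-1])
for c in((149,216),(280,222),(419,251)):print(ray(t,*c,99).round())
E
```

```text
[601. 303.  99.]
[585.  16.  99.]
[ 518. -283.   99.]
```

View pics/crop.png

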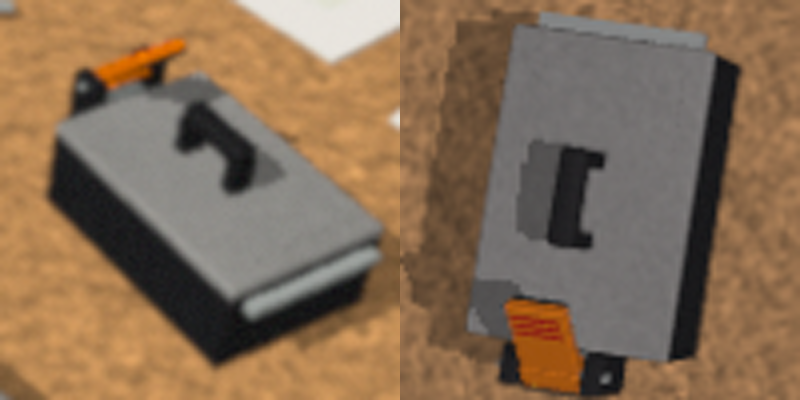

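The crop confirms it: on this case the orange catch stands up off the lid (crop (135,60) and (545,345)). Next I fit the case pose from the lid corners in both views.

```bash
python3 - <<'E'
from h import *
from scipy.optimize import least_squares
s=pickle.load(open("scene.pkl","rb"));t=pickle.load(open("top.pkl","rb"))
L=np.array([[90,60],[90,-60],[-90,-60],[-90,60]],float)
T=np.array([(515,25),(717,53),(668,360),(468,332)])/4.+[5,167]
S=np.array([(383,232),(235,305),(57,128),(200,75)])/4.+[325,125]
def W(p,l,z):
    a=p[2];R=np.array([[np.cos(a),-np.sin(a)],[np.sin(a),np.cos(a)]])
    return np.c_[l@R.T+p[:2],np.full(len(l),z)]
for w in((1,0),(0,1),(1,1)):
    q=least_squares(lambda p:np.r_[w[0]*(proj(t,W(p,L,65))-T).ravel(),w[1]*(proj(s,W(p,L,65))-S).ravel()],[601,303,-.15])
    print(w,q.x[:2].round(1),np.degrees(q.x[2]).round(1),np.abs(q.fun).max().round(2))
p=q.x
b=np.array([[28,8],[28,-8],[-28,-8],[-28,8]],float)
print("bar top px in crop",((proj(t,W(p,b,99))-[5,167])*4).round(), ((proj(s,W(p,b,99))-[325,125])*4).round())
print("press",W(p,np.array([[-71.,0],[-97,0],[0,0]]),80).round(1))
E
```

```text
(1, 0) [605.8 306.9] -8.6 0.96
(0, 1) [614.7 302.2] -8.8 1.17
(1, 1) [608.9 306.2] -8.6 2.82
bar top px in crop [[565. 130.]
 [593. 134.]
 [577. 235.]
 [549. 231.]] [[263. 151.]
 [243. 160.]
 [184. 109.]
 [204. 101.]]
press [[538.7 316.9  80. ]
 [513.  320.8  80. ]
 [608.9 306.2  80. ]]
```

```bash
python3 -m jog '[[0,[38,-21,0],[0,0,0.013]],[0,[38,-21,0],[0,0,0.013]],[0,[38,-21,0],[0,0,0.013]],[0,[38,-21,0],[0,0,0.013]],[0,[38,-21,0],[0,0,0.013]],[0,[38,-21,0],[0,0,0.013]],[0,[38,-21,0],[0,0,0.013]],[0,[38,-21,0],[0,0,0.013]],[0,[38,-21,0],[0,0,0.013]],[0,[38,-21,0],[0,0,0.013]],[0,[0,0,0],[0,0,0]],[0,[0,0,0],[0,0,0]]]' 20
python3 - <<'E'
from rig import r
import cv2,pickle
c=r.capture("wrist");pickle.dump(c,open("wrist.pkl","wb"));cv2.imwrite("pics/wrist1.png",c["pixels"][:,:,::-1])
o=r.get_obs();print(o['time'],o['position'],o['tool_rot'],o['opening'],o['contact_force'])
E
```

```text
time: 1.3
position: [531.6, 317.9, 217.6]
tool_rot: [-180.0, -0.1, 171.3]
contact_force: [-1.2, 0.1, -0.7]
opening: 2.4
1.35 [530.6874857  318.69100539 217.93891705] [-1.79975240e+02 -1.05289625e-01  1.71428189e+02] 1.3211168192826628 [-0.36416739  0.24905282 -1.51374563]
```

View pics/wrist1.png

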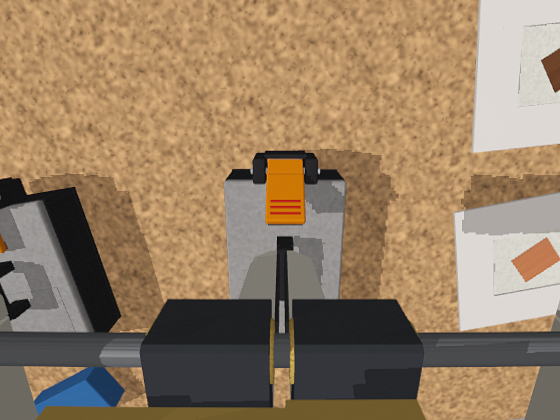

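Wrist view: the catch tip edge runs (266,224) to (305,224), the lid front corners are at (226,181) and (344,180), and the handle's near end is at about (285,237). The axes look aligned.

```bash
python3 - <<'E'
from h import *
c=pickle.load(open("wrist.pkl","rb"))
a=np.radians(-8.6);R=np.array([[np.cos(a),np.sin(a)],[-np.sin(a),np.cos(a)]])
for n,u,v,z in(("lidL",226,181,65),("lidR",344,180,65),("tipL",266,224,114),("tipR",305,224,114),("hinge",285.5,158,80),("barend",285,237,99)):
    X=ray(c,u,v,z);print(n,X.round(1),"case frame about (605,306):",(R@(X[:2]-[605,306])).round(1))
E
```

```text
lidL [509.5 265.6  65. ] case frame about (605,306): [-88.4 -54.2]
lidR [525.8 378.8  65. ] case frame about (605,306): [-89.1  60.1]
tipL [542.  301.7 114. ] case frame about (605,306): [-61.7 -13.6]
tipR [547.  334.6 114. ] case frame about (605,306): [-61.6  19.7]
hinge [494.  326.1  80. ] case frame about (605,306): [-112.8    3.3]
barend [562.3 315.2  99. ] case frame about (605,306): [-43.6   2.7]
```

```bash
python3 - <<'E'
from h import *
t=pickle.load(open("top.pkl","rb"));c=pickle.load(open("wrist.pkl","rb"))
for d in(t,c):print("cam",(-np.array(d["R"]).T@np.array(d["t"])).round())
a=np.radians(-8.6);R=np.array([[np.cos(a),np.sin(a)],[-np.sin(a),np.cos(a)]])
for n,u,v,z in(("bar far L",560,143,99),("bar near L",550,243,99),("bar far R",588,147,99),("hinge",550,388,80),("tip",537,302,114)):
    X=ray(t,u/4+5,v/4+167,z);print(n,X.round(1),(R@(X[:2]-[605,306])).round(1))
e=c["pixels"][140:330,225:345];cv2.imwrite("pics/wc.png",cv2.resize(e,None,fx=4,fy=3,interpolation=cv2.INTER_CUBIC)[:,:,::-1])
E
```

```text
cam [550.   4. 936.]
cam [448. 330. 384.]
bar far L [630.6 312.7  99. ] [24.3 10.4]
bar near L [575.7 317.8  99. ] [-30.7   7.2]
bar far R [628.1 296.8  99. ] [24.3 -5.6]
hinge [495.4 324.5  80. ] [-111.1    1.9]
tip [543.6 319.1 114. ] [-62.7   3.8]
```

View pics/wc.png

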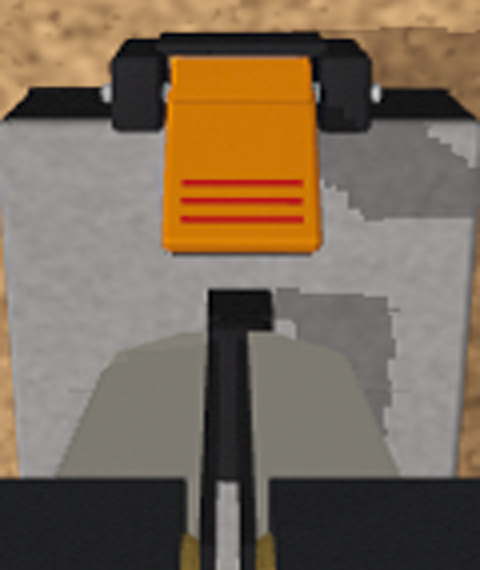

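The pose is settled: handle centre is about (602.5, 309) and the press point about (532, 319.5). The tool is right above it, so I descend.

```bash
python3 -m jog '[[0,[0,0,-20],[0,0,0]],[0,[1,1,-30],[0,0,0]],[0,[0,0,-30],[0,0,0]],[0,[0,0,-15],[0,0,0]],[0,[0,0,-8],[0,0,0]],[0,[0,0,-5],[0,0,0]],[0,[0,0,-5],[0,0,0]],[0,[0,0,-4],[0,0,0]],[0,[0,0,-4],[0,0,0]],[0,[0,0,-4],[0,0,0]],[0,[0,0,0],[0,0,0]]]'
python3 -m jog '[[0,[0,0,-3],[0,0,0]],[0,[0,0,-3],[0,0,0]],[0,[0,0,-2],[0,0,0]],[0,[0,0,-2],[0,0,0]],[0,[0,0,0],[0,0,0]],[0,[0,0,0],[0,0,0]]]'
```

```text
time: 2.45
position: [532.0, 319.6, 93.0]
tool_rot: [-180.0, -0.1, 171.5]
contact_force: [0.6, 0.2, -1.0]
opening: 0.1
time: 3.05
position: [532.3, 319.8, 83.6]
tool_rot: [-180.0, -0.0, 171.5]
contact_force: [-0.0, 0.6, 0.3]
opening: 0.3
```

```bash
python3 -m jog '[[0,[0,0,-2],[0,0,0]],[0,[0,0,-1],[0,0,0]],[0,[0,0,-1],[0,0,0]],[0,[0,0,0],[0,0,0]],[0,[0,0,0],[0,0,0]]]'
```

```text
time: 3.55
position: [532.4, 319.8, 80.3]
tool_rot: [180.0, 0.0, 171.5]
contact_force: [-1.1, -1.0, 5.8]
opening: 0.6
```

```bash
python3 -m jog '[[0,[0,0,-0.6],[0,0,0]],[0,[0,0,0],[0,0,0]],[0,[0,0,0],[0,0,0]]]'
python3 -m jog '[[0,[0,0,20],[0,0,0]],[0,[0,0,40],[0,0,0]],[60,[0,0,40],[0,0,0]],[60,[0,0,20],[0,0,0]],[60,[0,0,0],[0,0,0]],[60,[0,0,0],[0,0,0]]]'
python3 - <<'E'
from h import *
from rig import r
w=r.capture("wrist");pickle.dump(w,open("wrist2.pkl","wb"));t=r.capture("top");s=r.capture("scene")
e=cv2.resize(w["pixels"][100:300,180:400],(440,400));f=cv2.resize(s["pixels"][115:215,325:425],(400,400)) 
cv2.imwrite("pics/after.png",np.hstack([e,f])[:360,:800,::-1])
E
```

```text
time: 3.85
position: [532.5, 319.8, 80.3]
tool_rot: [180.0, 0.0, 171.5]
contact_force: [-3.0, -1.3, 8.4]
opening: 0.6
time: 4.45
position: [532.1, 319.7, 198.4]
tool_rot: [-180.0, -0.0, 171.5]
contact_force: [-0.5, -1.0, -1.3]
opening: 28.0
```

View pics/after.png

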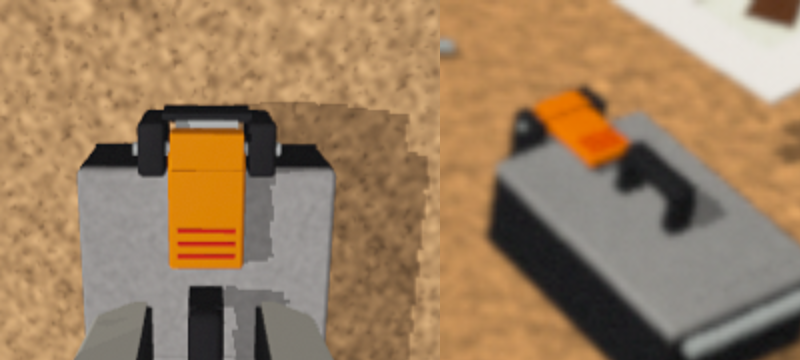

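Catch lies flat now (wrist crop (206,200), top face flush with the lid edge), shut. Next is the handle.

```bash
python3 - <<'E'
from h import *
w=pickle.load(open("wrist2.pkl","rb"));print(ray(w,180+205/2,100+312/2,99).round(1))
E
python3 -m jog '[[50,[35,-5,0],[0,0,0]],[50,[35,-6,0],[0,0,0]],[50,[0,0,-20],[0,0,0]],[50,[0,0,-30],[0,0,0]],[50,[0,0,-20],[0,0,0]],[50,[0,0,-10],[0,0,0]],[50,[0,0,0],[0,0,0]],[50,[0,0,0],[0,0,0]]]'
python3 - <<'E'
from h import *
from rig import r
w=r.capture("wrist");cv2.imwrite("pics/pre.png",w["pixels"][:,:,::-1])
E
```

```text
[572.5 313.3  99. ]
time: 5.4
position: [602.6, 308.9, 119.3]
tool_rot: [180.0, 0.0, 171.5]
contact_force: [-0.2, 0.4, 0.8]
opening: 49.9
```

View pics/pre.png

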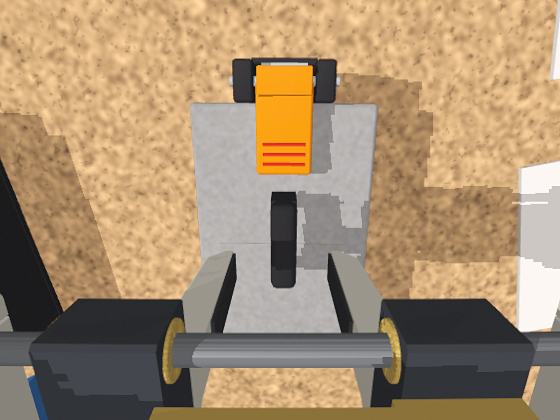

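The handle (284,240) is centred between the jaws (tips about 235 and 329). I descend and pinch.

```bash
python3 -m jog '[[50,[0,0,-15],[0,0,0]],[50,[0,0,-15],[0,0,0]],[50,[0,0,-10],[0,0,0]],[50,[0,0,-5],[0,0,0]],[50,[0,0,0],[0,0,0]],[30,[0,0,0],[0,0,0]],[22,[0,0,0],[0,0,0]],[22,[0,0,0],[0,0,0]]]' 20
python3 -m jog '[[14,[0,0,0],[0,0,0]],[12,[0,0,0],[0,0,0]],[12,[0,0,0],[0,0,0]],[12,[0,0,0],[0,0,0]],[12,[0,0,0],[0,0,0]]]' 25
```

```text
time: 6.25
position: [602.8, 308.9, 74.7]
tool_rot: [180.0, 0.1, 171.5]
contact_force: [0.3, 0.7, -0.0]
opening: 30.8
time: 6.75
position: [602.7, 309.9, 74.4]
tool_rot: [179.9, 0.1, 171.5]
contact_force: [0.5, 5.0, -0.2]
opening: 15.4
```

```bash
python3 -m jog '[[5,[0,0.5,0],[0,0,0]],[5,[0,0.5,0],[0,0,0]],[5,[0,0,1],[0,0,0]],[5,[0,0,1],[0,0,0]],[5,[0,0,1],[0,0,0]],[5,[0,0,0],[0,0,0]],[5,[0,0,0],[0,0,0]]]' 30
python3 -m jog '[[5,[0,0,1],[0,0,0]],[5,[0,0,0.5],[0,0,0]],[5,[0,0,0.5],[0,0,0]],[5,[0,0,0],[0,0,0]],[5,[0,0,0],[0,0,0]]]'
```

```text
time: 7.45
position: [603.3, 309.8, 76.2]
tool_rot: [180.0, 0.1, 171.4]
contact_force: [6.1, 4.3, -6.2]
opening: 15.7
time: 7.95
position: [603.9, 309.7, 78.0]
tool_rot: [180.0, 0.1, 171.4]
contact_force: [8.7, 4.7, -8.7]
opening: 15.5
```

```bash
python3 -m jog '[[5,[0.7,-0.1,0.7],[0,0.02,0]],[5,[0.7,-0.1,0.7],[0,0.02,0]],[5,[0,0,0],[0,0,0]],[5,[0,0,0],[0,0,0]]]'
```

```text
time: 8.35
position: [603.5, 309.6, 78.9]
tool_rot: [-179.7, -2.3, 171.5]
contact_force: [2.9, 4.7, -7.6]
opening: 15.7
```

```bash
python3 -m jog '[[5,[0,0,0.6],[0,0.01,0]],[5,[0.2,0,0.6],[0,0,0]],[5,[0,0,0],[0,0,0]],[5,[0,0,0],[0,0,0]],[5,[0,0,0],[0,0,0]]]'
```

```text
time: 8.85
position: [603.7, 309.6, 79.9]
tool_rot: [-179.6, -2.9, 171.5]
contact_force: [3.6, 4.6, -9.0]
opening: 15.9
```

```bash
python3 - <<'E'
from h import *
from rig import r
P=[];F=[]
for i in range(3):
    w=r.capture("wrist");o=r.get_obs();P.append(o['position']);F.append(o['contact_force'])
print(np.mean(P,0).round(2),np.mean(F,0).round(1))
e=cv2.resize(w["pixels"][20:320,140:430],None,fx=1.9,fy=1.9)
cv2.imwrite("pics/tug.png",e[:,:,::-1])
E
```

```text
[603.74 309.57  79.92] [ 3.3  4.6 -9.4]
```

View pics/tug.png

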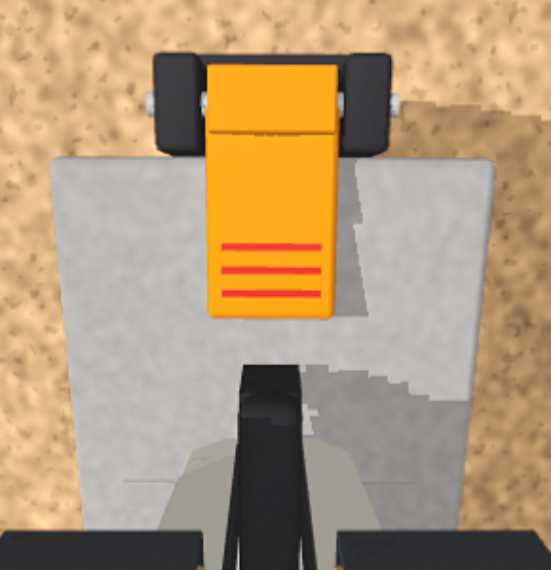

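```bash
python3 - <<'E'
from h import *
from rig import r
c=pickle.load(open("wrist.pkl","rb"));w=r.capture("wrist")
w2=pickle.load(open("wrist2.pkl","rb"))
def wid(c,a,b,z):return np.linalg.norm(ray(c,*a,z)-ray(c,*b,z))
L=lambda u,v:(140+u/1.9,20+v/1.9)
A=lambda u,v:(180+u/2,100+v/2)
for z in(60,65,70,75,80):print(z,"before",wid(c,(226,181),(344,180),z).round(1),wid(w2,A(80,167),A(334,167),z).round(1),"tug",wid(w,L(52,158),L(493,161),z).round(1))
print(r.get_obs()['contact_force'])
E
```

```text
60 before 116.1 117.9 tug 125.9
65 before 114.3 116.0 tug 122.6
70 before 112.6 114.1 tug 119.3
75 before 110.8 112.1 tug 116.0
80 before 109.0 110.2 tug 112.7
[ 3.26065895  3.53255662 -9.31020985]
```

The lid's front edge appears at z≈75–76, against 65 when down. That matches a lift of about 5.5 mm at the handle, with the catch resisting at about 9 N and no slip. Now I lower it and let go.

```bash
python3 -m jog '[[5,[-0.3,0,-1],[0,-0.01,0]],[5,[-0.3,0,-1],[0,-0.01,0]],[5,[-0.3,0,-1],[0,-0.01,0]],[5,[-0.3,0,-1],[0,-0.01,0]],[5,[-0.2,0,-1],[0,-0.01,0]],[5,[-0.2,0,-0.5],[0,0,0]],[5,[0,0,0],[0,0,0]],[5,[0,0,0],[0,0,0]]]'
```

```text
time: 9.85
position: [603.1, 309.8, 76.0]
tool_rot: [180.0, 0.1, 171.5]
contact_force: [3.7, 4.1, -4.1]
opening: 15.4
```

```bash
python3 -m jog '[[5,[-0.2,0,-0.7],[0,0,0]],[5,[-0.2,0,-0.7],[0,0,0]],[5,[0,0,0],[0,0,0]],[5,[0,0,0],[0,0,0]]]'
```

```text
time: 10.25
position: [602.7, 309.9, 75.1]
tool_rot: [180.0, 0.1, 171.5]
contact_force: [3.0, 4.0, -1.1]
opening: 15.9
```

```bash
python3 -m jog '[[5,[-0.2,0,-0.7],[0,0,0]],[5,[0,0,0],[0,0,0]],[5,[0,0,0],[0,0,0]],[22,[0,0,0],[0,0,0]],[35,[0,0,0],[0,0,0]],[50,[0,0,0],[0,0,0]],[50,[0,0,0],[0,0,0]],[50,[0,0,0],[0,0,0]]]'
python3 -m jog '[[50,[0,0,10],[0,0,0]],[50,[0,0,20],[0,0,0]],[50,[0,0,30],[0,0,0]],[50,[0,0,40],[0,0,0]],[50,[-35,6,20],[0,0,0]],[50,[-35,5,0],[0,0,0]],[50,[0,0,0],[0,0,0]],[50,[0,0,0],[0,0,0]]]'
python3 - <<'E'
from h import *
from rig import r
w=r.capture("wrist");s=r.capture("scene")
e=cv2.resize(w["pixels"][100:300,180:380],(400,400));f=cv2.resize(s["pixels"][115:335,90:420],(400,267))
f=np.vstack([f,np.zeros((133,400,3),np.uint8)])
cv2.imwrite("pics/end.png",np.hstack([e,f])[:,:,::-1])
E
```

```text
time: 11.05
position: [601.6, 309.3, 74.0]
tool_rot: [-180.0, -0.0, 171.5]
contact_force: [0.7, -0.5, -0.9]
opening: 48.0
time: 11.85
position: [531.5, 320.9, 195.3]
tool_rot: [180.0, 0.1, 171.5]
contact_force: [0.8, -0.3, 0.5]
opening: 50.3
```

View pics/end.png

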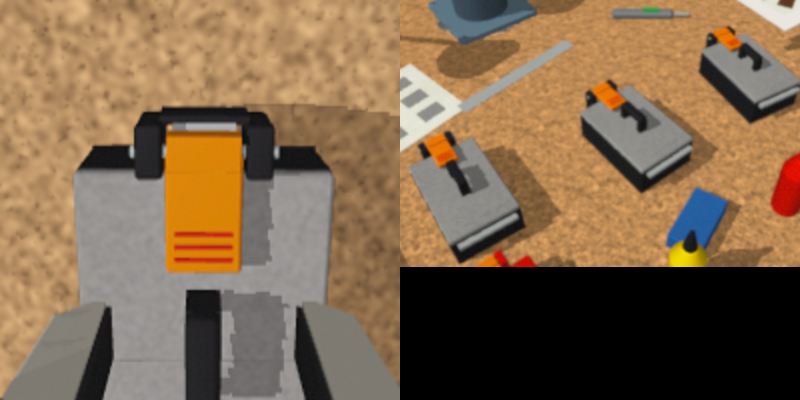

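The lid is back down and the catch is flat (wrist crop (204,200)). The other two cases are untouched and latched, and the arm is clear.

```bash
python3 -c "
from rig import r
print(r.sign_off())"
```

```text
the job is handed in; nothing more can be done
None
```

I shut the standing catch, tug-tested the lid, and handed the job in at about 12 s of the 43 s allowed.

- **Catch:** I pressed it down with closed fingers until the tool stopped at 80.3 mm, reading about 8 N. The picture afterwards shows it lying flat.
- **Tug:** I pinched the handle and lifted about 5.5 mm. The catch held against an upward pull of about 9 N. The wrist picture puts the lid's front edge at about 75 mm, up from 65 mm, so the handle did not slip in the fingers.
- **End state:** I lowered the lid, let go and moved the arm clear. The last pictures show the lid down, this catch shut and the other two cases still latched.

**Disagreements:** the scene and top cameras differed by about 9 mm on where this case stands, so I took the position from close views before touching it. The pull also read about 6 N at only about 2 mm of lift, inside the free play, with a similar sideways force. I put that down to the lid's arc and moved along with it for the rest of the lift. No check failed.

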